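# Unclip the charged battery pack from its dock

### The job

Take the taller of the two battery packs off its charging dock: squeeze in and hold the release button on its face while you draw it straight out along its lean. Then set it down standing upright on its foot in the free compartment of the tray (the one with the white card on its floor), without dropping it, and let go. Leave the shorter pack clipped in its dock and leave the adapter, tape roll and screwdriver alone.

Things in the scene. Friction and masses are not known exactly. Their poses are not given: they have to be found in the camera images.
- tall_pack_mid (a point): Centre of the taller battery pack, a dark loose stick 40 mm thick (x), 64 wide (y), 122 long (z, from foot to free end), 0.3-0.6 kg. Clipped 42 mm deep in a grey dock, leaning 0.5 rad from vertical towards the dock's -x (sideways, roughly to the robot's left). Its +x face, which looks up, has the release button and, 14-24 mm above the foot, a 6 mm tooth hooked under the dock's lip; its -x face is flat.
- tall_release_pad (a point): Middle of the outer face of the taller pack's release button: grey pad 36 mm wide, 34 long, 98 mm above the foot (37 past the pack's middle), 8 mm proud of the +x face; pack axes. Pushed along the pack's -x, at least 6 mm frees the pack. Squeezing it against the opposite face pushes it in: 48 mm across when out, 40 when fully in.
- tall_release (a joint): How far the taller pack's release button is pushed in: 0 out, 0.008 m flush. A spring returns it; 1 N starts it, 5 N pushes it fully in.
- dock_a_seat (a point): Middle of the socket floor of the fixed dock holding the taller pack, 45 mm above the bench; the pack's foot rests here. Axes: z up, -x the way the socket leans (0.5 rad). Socket 42 mm deep, 1 mm wider than the pack all round, 2.5 mm play under the lip. Black foot 125 (x) by 105 by 22 mm high, 51 mm of it on the -x side.
- dock_b_seat (a point): The same point of the other, identical dock, which holds the shorter pack.
- short_pack_mid (a point): Centre of the shorter battery pack, of the same make, thickness and width but 84 mm long, its foot 42 mm below this point; loose but clipped in the other dock. To be left alone.
- tall_pack: The taller pack itself; origin at the middle of its foot, 61 mm from its centre; axes as tall_pack_mid.
- free_bay (a point): Middle of the floor of the tray's free compartment, 5 mm above the bench, on a thin white card 70 by 50 mm; axes of the tray, z up. Compartment 140 mm (x) by about 102 (y) inside; 5 mm walls, tops 40 mm above the bench. The adapter lies in the compartment beside it (along y).
- tray: The fixed grey open tray, 150 (x) by 220 (y) by 40 mm high, with one dividing wall across the middle of its y; origin at the centre of its underside on the bench.
- adapter_mid (a point): Centre of a black mains adapter, 80 by 48 by 30 mm, lying in the other compartment of the tray. To be left alone.
- tape_mid (a point): Centre of a brown roll of tape lying flat on the bench on the robot's side of the docks, 90 mm across, 24 mm high. To be left alone.
- driver: A screwdriver lying on the bench, on the robot's side of the docks, about 200 mm long, along its x. To be left alone.
Mind the look-alikes: they are no part of the job. Leave any blue look-alike of the tall_pack alone. Leave any red look-alike of the part that bears dock_a_seat alone.

How it is judged (in metres and radians):
On the way, in this order (a step that is already met when the one before it is completed fails the run):
1. the taller pack's release button is squeezed in by the fingers (at least 5 mm) while the pack still sits in its dock (value of joint tall_release above 0.005 m and distance between tall_pack_mid and dock_a_seat below 0.071 m and contact force between tall_pack and the fingers above 1 N), for 0.1 s.
2. the pack has been drawn at least 20 mm up its socket with the button still held in (value of joint tall_release above 0.005 m and distance between tall_pack_mid and dock_a_seat above 0.081 m), for 0.05 s.
3. the fingers still hold the pack when it stands on the floor of the tray's free compartment (not dropped) (contact force between tall_pack and the fingers above 1 N and contact force between tall_pack and tray above 0.3 N and z of tall_pack_mid in the frame of free_bay below 0.066 m and horizontal distance between tall_pack_mid and free_bay below 0.055 m), for 0.05 s.
At the end, for the whole second after the job is handed in: The taller pack stands upright (within 0.1 rad, foot on the floor within 4 mm) and still in the tray's free compartment, its middle within 55 mm of the compartment's middle, and is let go; the shorter pack is still clipped in its dock (angle between tall_pack_mid's own z axis and vertical below 0.1 rad and z of tall_pack_mid in the frame of free_bay between 0.057 and 0.065 m and horizontal distance between tall_pack_mid and free_bay below 0.055 m and linear speed of tall_pack below 0.02 m/s and contact force between tall_pack and the fingers below 0.1 N and distance between short_pack_mid and dock_b_seat below 0.051 m); the robot touches nothing.
It fails at once if the shorter pack is pulled or knocked (moved over 12 mm) (distance of short_pack_mid from where it was at the start of the episode above 0.012 m).
It fails at once if the adapter is moved over 25 mm (distance of adapter_mid from where it was at the start of the episode above 0.025 m).
It fails at once if the tape roll is moved over 25 mm (distance of tape_mid from where it was at the start of the episode above 0.025 m).
It fails at once if the screwdriver is moved over 25 mm (distance of driver from where it was at the start of the episode above 0.025 m).
It also fails if it takes over 40 s, if anything falls off the work surface, if the arm or the gripper's body presses on something with over 40 N, if the wrist force passes 120 N, or if a joint passes its speed limit or range.

### The arm

A 7-joint arm with a two-finger parallel gripper is mounted at the origin on the work surface. World frame = base frame: x ahead of the robot, y to its left, z up, the work surface at z = 0. Lengths are in m, angles in degrees, forces in N, time in s.
With the tool pointing down it reaches from about 0.35 to 0.9 m from the base axis. Payload 7.2 kg.
Tool frame: the origin (TCP) lies at the very end of the fingers, on their centre line; the grasp point (between the pads) lies 19 mm behind it (grip_depth is the distance from the TCP to the grasp point, in m); z points along the fingers, y is the line along which they close (so a half turn about z gives the same grasp; the last joint's range is limited). The gripper opens to 88 mm and grips with 3 to 60 N. Pads are 20 mm wide; open, the fingers measure 115 mm over their backs; the gripper's body (75 mm by 178 mm) begins 61 mm behind the grasp point.
Start: joints at [72.468, 23.554, -0.728, 91.456, 0.321, 64.991, -4.71], TCP at [0.147, -0.607, 0.223] pointing down, gripper open.
Joint ranges: [-169.25, 169.25], [-16.82, 113.86], [-84.01, 82.57], [7.8, 145.47], [-59.2, 239.2], [7.22, 106.19], [-163.78, 163.78]. Speed limits (degrees/s): [136.94, 136.94, 172.46, 172.46, 180, 180, 180].

### API

Orientations are given as [roll, pitch, yaw] about the fixed x, y, z axes, in that order (R = Rz(yaw) Ry(pitch) Rx(roll)).
In Python, from workcell import * gives the robot as it stands.
- The arm moves only by the tool apply_moves, never from a script. Its argument "motion" is a list of rows, each an object with "twist": the turn, a rotation vector about the tool's x, y, z in rad, a list of three; "offset": the shift along the tool's x, y, z in m, a list of three; "grip": the closure, from 0 (fully open) to 1 (shut). In form: [{"twist": [ax, ay, az], "offset": [dx, dy, dz], "grip": grip}, ...]. A call has 1 to 5 rows; each row shifts and turns the commanded pose from where the row before left it, along the tool's axes as they then stand; what a row does not reach is not made up. A row lasts 1/10 s, in which the tool goes at most 50 mm and 8.59 degrees, less where a joint would pass 70% of its speed; a pose out of reach is approached as far as the arm can. A call is refused whole if a number of a shift passes 0.05 or a number of a turn 0.15, either way. A call with a gripper value outside its range is refused whole. The fingers move at their own pace and stop on an object; "newtons" is the grip in N (left out, the last holds). Time passes only in rows, so rows that do not move let the fingers close. It gives the time, the measured TCP pose, the force, the opening and the grip force at its end, in the units of the state.
- get_state(): the state, without advancing time (a new reading comes with each control period).
- snapshot(name): name is "scene" or "top"; returns (picture, depth): 420x560x3 uint8, red, green, blue; 420x560 float32, m along the optical axis (not along the pixel's ray), 0 where there is no reading.
- get_calibration(name): a dict with "K" (3x3 intrinsics, pixels), "dist" ([k1, k2, p1, p2, k3] as OpenCV has them; the pictures are not rectified), "xyz" and "attitude" of the camera in the world. Camera axes: x right, y down, z forward; pixel columns grow to the right and rows downward; lengths in m; the calibration is good to about 2 mm. A picture is of the moment at which its call begins. get_calibration takes no time and is no camera call.
- finish_job(): hands the job in; it is judged then, once.
The state is a dict: "time_s": time; "q": joint angles; "joint_velocities": joint speeds; "joint_efforts": joint torques, N m; "eef_pos": TCP position; "tcp_rot": TCP orientation; "ft_force": force on the tool from outside, world axes, zero at the start; "moment": the same for the moment, N m; "width": opening from 0.0 (shut) to 1.0 (fully open); "grip_force": force on a finger pad.
Only numpy, scipy, OpenCV 4.12 (cv2) and the standard library are available. Lean on these libraries where they do the work, as an engineer would, in place of code of your own. Each camera call takes 0.05 s, during which the arm holds its last target. There are 200 camera calls.

## Working session

There is one attempt and no reset: what is moved stays moved. The work goes in short steps, Python scripts to look and compute and a tool call to move; the robot and the scene stay as the last step left them, time stands still between calls to the robot, and variables do not carry over. Pictures are saved under pics/ and viewed, at most 10 in all, crops included, and the job is handed in when it is done.

Besides the shell and the picture viewer there is one more tool, called after "Call:" by a JSON object that holds its "fn" and its "kwargs". apply_moves: Moves the arm, as the interface text tells. Its arguments: {"type":"object","properties":{"motion":{"type":"array"},"newtons":{"type":"number"}},"required":["motion"]}

```bash
mkdir -p pics
cat > look.py <<'E'
from workcell import *
import numpy as np, cv2
def snap(n,tag):
    p,d=snapshot(n); cv2.imwrite(f'pics/{tag}_{n}.png',p[:,:,::-1]); np.savez(f'{tag}_{n}.npz',p=p,d=d); return p,d
E
python3 - <<'E'
from look import *
for n in('scene','top'):
    snap(n,'a'); print(get_calibration(n))
print(get_state())
E
```

```text
{'K': array([[436.02873368,   0.        , 279.58045153],
       [  0.        , 436.02873368, 211.22812022],
       [  0.        ,   0.        ,   1.        ]]), 'dist': array([0.02282287, 0.        , 0.        , 0.        , 0.        ]), 'xyz': array([ 1.22953502, -0.34197773,  0.93147847]), 'attitude': array([-139.01662301,   -1.0316054 ,   62.65557041])}
{'K': array([[385.10753612,   0.        , 281.09685675],
       [  0.        , 385.10753612, 206.42505974],
       [  0.        ,   0.        ,   1.        ]]), 'dist': array([-0.02404419,  0.        ,  0.        ,  0.        ,  0.        ]), 'xyz': array([ 0.38802879, -0.0086915 ,  1.05347329]), 'attitude': array([-167.26574002,    0.34418003,  -83.30515438])}
{'time_s': 0.1, 'q': array([72.46731629, 23.59682071, -0.72724299, 91.49760765,  0.3187369 ,
       64.99041532, -4.71118939]), 'joint_velocities': array([-0.02699812, -0.09763818,  0.03180059, -0.17274162,  0.02358257,
        0.0309519 ,  0.01944734]), 'joint_efforts': array([ 2.17039669e-03, -5.89100039e+01,  6.43935744e-01, -2.91711241e+01,
       -5.36021625e-02,  1.45040907e-02,  6.63063315e-05]), 'eef_pos': array([ 0.14708892, -0.60698699,  0.22188994]), 'tcp_rot': array([-1.79917274e+02,  4.35765239e-03,  1.36231103e+01]), 'ft_force': array([ 0.28161888,  0.46181569, -0.29364496]), 'moment': array([-0.02185631, -0.00483481, -0.01481768]), 'grip_force': 0.0, 'width': 1.0019715672059935}
```

View pics/a_scene.png

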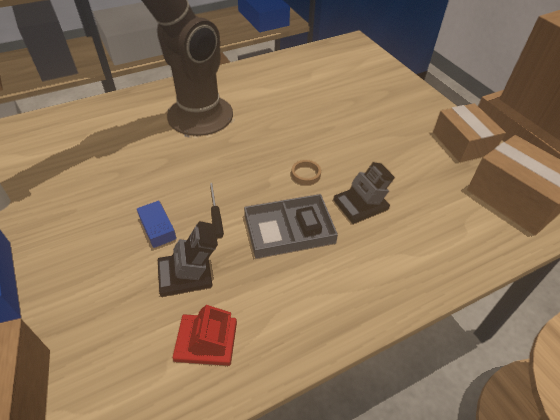

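View pics/a_top.png

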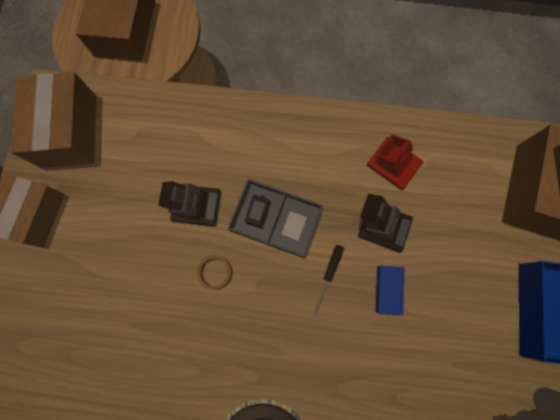

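The scene view shows the robot base at (200,110). One pack and dock is at (190,255), with the top view at (385,222). The other is at (365,192), with the top view at (190,203). The tray is at (290,225) with its card at (270,232). The tape roll is at (307,172) and the screwdriver at (215,210).

Look-alikes are the blue pack at scene (156,222), top (391,290), and the red dock at scene (206,335), top (396,160). Of the two dark packs, the one at scene (200,245) looks longer. I'll confirm this by height and one crop.

```bash
cat >> look.py <<'E'
from scipy.spatial.transform import Rotation as R
def cloud(n,d):
    c=get_calibration(n); h,w=d.shape
    uv=np.stack(np.meshgrid(np.arange(w),np.arange(h)),-1).reshape(-1,1,2).astype(np.float64)
    r=cv2.undistortPoints(uv,c['K'],c['dist']).reshape(h,w,2)
    P=np.dstack([r,np.ones((h,w))])*d[...,None]
    return P@R.from_euler('xyz',c['attitude'],degrees=True).as_matrix().T+c['xyz']
E
python3 - <<'E'
from look import *
A={}
for n in('scene','top'):
    z=np.load(f'a_{n}.npz'); A[n]=(z['p'],cloud(n,z['d']))
boxes={'scene':{'tall':(150,215,225,295),'short':(330,155,400,225),'tray':(240,190,340,258)},'top':{'tall':(352,190,418,255),'short':(155,178,225,230),'tray':(225,175,325,260)}}
for n in A:
    p,P=A[n]
    for k,(a,b,c,e) in boxes[n].items():
        Q=P[b:e,a:c].reshape(-1,3); z=Q[:,2]; C=p[b:e,a:c].reshape(-1,3).astype(int)
        print(n,k,'maxz',np.percentile(z,[99,99.8]).round(3),'top pt',Q[z>np.percentile(z,98.5)].mean(0).round(3))
        if k=='tray':
            m=(C.min(1)>125)&(C.max(1)-C.min(1)<45)&(z<.02); print(' card',m.sum(),np.median(Q[m],0).round(4))
            m=(z>.033)&(z<.047); r=cv2.minAreaRect(Q[m][:,:2].astype(np.float32)*1000)
            print(' trayrect',r)
        else:
            m=(z>.014)&(z<.028)&(C.max(1)<110); r=cv2.minAreaRect(Q[m][:,:2].astype(np.float32)*1000); print(' base',m.sum(),r)
s=A['scene'][0][205:300,140:235]; t=A['top'][0][180:260,345:425]
s2=A['scene'][0][150:230,325:405]
f=lambda i:cv2.resize(i,(400,400),interpolation=cv2.INTER_CUBIC)
im=np.hstack([f(s),f(t)]).astype(float)
cv2.imwrite('pics/crop1.png',np.clip(im*1.6,0,255).astype(np.uint8)[:,:,::-1])
E
```

```text
scene tall maxz [0.159 0.931] top pt [ 0.793 -0.248  0.383]
 base 978 ((550.8987426757812, -231.80856323242188), (189.1815948486328, 218.79977416992188), 76.46086120605469)
scene short maxz [0.127 0.931] top pt [0.753 0.142 0.322]
 base 534 ((601.542724609375, 262.01275634765625), (106.17942810058594, 126.88290405273438), 0.31105589866638184)
scene tray maxz [0.042 0.931] top pt [ 0.75  -0.055  0.252]
 card 377 [ 0.5753 -0.0145  0.0058]
 trayrect ((587.6472778320312, 37.199737548828125), (220.7853240966797, 156.55682373046875), 76.16812133789062)
top tall maxz [0.159 1.053] top pt [ 0.568 -0.171  0.325]
 base 710 ((596.3717041015625, -264.8208923339844), (123.81859588623047, 106.11381530761719), 76.46896362304688)
top short maxz [0.127 1.053] top pt [0.543 0.214 0.38 ]
 base 722 ((598.4832763671875, 261.89495849609375), (126.88288879394531, 105.7905502319336), 89.93115234375)
top tray maxz [0.041 1.053] top pt [0.543 0.026 0.216]
 card 0 [nan nan nan]
 trayrect ((586.2153930664062, 35.72821044921875), (220.2477264404297, 150.7599639892578), 76.42854309082031)
  return _methods._mean(a, axis=axis, dtype=dtype,
  ret = um.true_divide(
```

View pics/crop1.png

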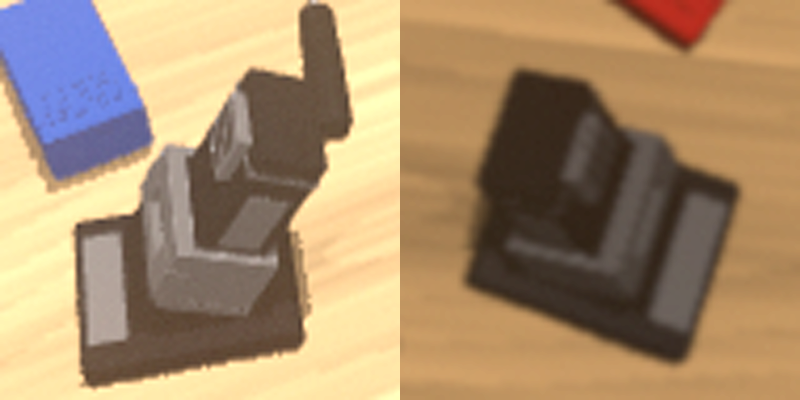

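The crop shows the dark pack leaning to the upper left, with its grey button on the up-facing side: scene ~(197,240), top ~(382,212). Its top is 0.159 m high, against 0.127 m for the other, so it's the tall one. Next I check its pose in the pack frame and plan.

```bash
cat >> look.py <<'E'
a=np.radians(76.45); u=np.array([np.cos(a),np.sin(a),0]); xd=-u; zw=np.array([0,0,1.])
zp=np.cos(.5)*zw+np.sin(.5)*u; xp=np.cos(.5)*xd+np.sin(.5)*zw; yp=np.cross(zp,xp)
Rp=np.c_[xp,yp,zp]; seat=np.array([.5964,-.2648,.045])+.0115*u
Rg=np.c_[yp,xp,-zp]
def plan(pt,Rt,n,p0=None,R0=None):
    s=get_state(); p0=s['eef_pos'] if p0 is None else p0
    R0=R.from_euler('xyz',s['tcp_rot'],degrees=True) if R0 is None else R0
    w=(R0.inv()*R.from_matrix(Rt)).as_rotvec(); print('rotvec tot',w.round(3),'dist',np.linalg.norm(pt-p0).round(4),'tool-frame total',R0.inv().apply(pt-p0).round(4))
    for i in range(n):
        print(np.round(w/n,4).tolist(),(R0*R.from_rotvec(w*i/n)).inv().apply((pt-p0)/n).round(4).tolist())
E
python3 - <<'E'
from look import *
for n in('scene','top'):
    z=np.load(f'a_{n}.npz'); P=cloud(n,z['d']); Q=P.reshape(-1,3)
    L=(Q-seat)@Rp
    m=(Q[:,2]>.09)&(Q[:,2]<.2)&(abs(L[:,0])<.06)&(abs(L[:,1])<.06)&(L[:,2]>.06)&(L[:,2]<.15); l=L[m]
    print(n,m.sum(),'pct',np.percentile(l,[1,5,50,95,99],axis=0).round(4).tolist())
    e=l[(l[:,2]>.114)]; print(' end z',np.median(e[:,2]).round(4),'y',np.percentile(e[:,1],[3,97]).round(4),'x',np.percentile(e[:,0],[3,97]).round(4))
    f=l[(l[:,2]<.112)&(l[:,2]>.085)&(abs(l[:,1])<.014)&(l[:,0]>.012)]; print(' button x',len(f),np.median(f[:,0]) if len(f) else '')
print('seat',seat,'grasp',seat+.079*zp,'pre',seat+.185*zp)
print(R.from_matrix(Rg).as_euler('xyz',degrees=True))
plan(seat+.185*zp,Rg,14)
E
```

```text
scene 895 pct [[-0.0236, -0.0256, 0.0614], [-0.0205, -0.0202, 0.0651], [0.0054, 0.0213, 0.1147], [0.0232, 0.0367, 0.125], [0.0242, 0.0375, 0.126]]
 end z 0.123 y [-0.0245  0.0363] x [-0.0226  0.0218]
 button x 50 0.023341262254882242
top 700 pct [[-0.0227, -0.0313, 0.0615], [-0.0198, -0.0307, 0.0698], [0.0055, -0.0055, 0.1204], [0.0233, 0.029, 0.1249], [0.0241, 0.0323, 0.1265]]
 end z 0.1223 y [-0.0288  0.0308] x [-0.0218  0.0214]
 button x 43 0.02342409168695557
seat [ 0.59909438 -0.25362009  0.045     ] grasp [ 0.60796817 -0.21679968  0.11432902] pre [ 0.61987477 -0.16739508  0.20735277]
[151.35211024   0.         -13.55      ]
rotvec tot [-0.492 -0.118  0.464] dist 0.6457 tool-frame total [ 0.563  -0.3158  0.015 ]
[-0.0351, -0.0084, 0.0332] [0.0402, -0.0226, 0.0011]
[-0.0351, -0.0084, 0.0332] [0.0394, -0.0239, -0.0001]
[-0.0351, -0.0084, 0.0332] [0.0386, -0.0252, -0.0013]
[-0.0351, -0.0084, 0.0332] [0.0378, -0.0264, -0.0025]
[-0.0351, -0.0084, 0.0332] [0.0368, -0.0275, -0.0038]
[-0.0351, -0.0084, 0.0332] [0.0359, -0.0285, -0.0051]
[-0.0351, -0.0084, 0.0332] [0.0349, -0.0295, -0.0064]
[-0.0351, -0.0084, 0.0332] [0.0338, -0.0304, -0.0077]
[-0.0351, -0.0084, 0.0332] [0.0327, -0.0312, -0.0091]
[-0.0351, -0.0084, 0.0332] [0.0316, -0.0319, -0.0105]
[-0.0351, -0.0084, 0.0332] [0.0304, -0.0326, -0.0119]
[-0.0351, -0.0084, 0.0332] [0.0292, -0.0331, -0.0133]
[-0.0351, -0.0084, 0.0332] [0.028, -0.0336, -0.0147]
[-0.0351, -0.0084, 0.0332] [0.0267, -0.034, -0.0161]
```

Call:
{"fn": "apply_moves", "kwargs": {"motion": [{"twist": [-0.035, -0.008, 0.033], "offset": [0.04, -0.0225, -0.012], "grip": 0}, {"twist": [-0.035, -0.008, 0.033], "offset": [0.0395, -0.024, -0.013], "grip": 0}, {"twist": [-0.035, -0.008, 0.033], "offset": [0.0385, -0.025, -0.014], "grip": 0}, {"twist": [-0.035, -0.008, 0.033], "offset": [0.038, -0.0265, -0.012], "grip": 0}, {"twist": [-0.035, -0.008, 0.033], "offset": [0.037, -0.0275, -0.008], "grip": 0}], "newtons": 30}}

```text
time_s: 0.6
eef_pos: [0.3174, -0.4461, 0.2708]
tcp_rot: [169.7, 1.4, 3.9]
ft_force: [0.4, -1.0, 1.1]
width: 0.999
grip_force: 0.0
```

Call:
{"fn": "apply_moves", "kwargs": {"motion": [{"twist": [-0.035, -0.008, 0.033], "offset": [0.036, -0.0285, -0.005], "grip": 0}, {"twist": [-0.035, -0.008, 0.033], "offset": [0.035, -0.0295, -0.006], "grip": 0}, {"twist": [-0.035, -0.008, 0.033], "offset": [0.034, -0.0305, -0.008], "grip": 0}, {"twist": [-0.035, -0.008, 0.033], "offset": [0.0325, -0.031, -0.009], "grip": 0}, {"twist": [-0.035, -0.008, 0.033], "offset": [0.0315, -0.032, -0.0105], "grip": 0}]}}

```text
time_s: 1.1
eef_pos: [0.4859, -0.2889, 0.2651]
tcp_rot: [159.4, 1.1, -5.8]
ft_force: [-0.3, -1.3, -0.2]
width: 1.005
grip_force: 0.0
```

```bash
python3 -c "
from look import *
print(get_state()); plan(seat+.185*zp,Rg,4)"
```

```text
{'time_s': 1.1, 'q': array([ 24.15837073,  14.19997017, -13.70552482, 102.34006014,
        26.44198437,  65.51077458, -96.19037942]), 'joint_velocities': array([-49.83056369,  23.67525475, -11.69388229, -22.3115756 ,
        28.44845975,  26.91004447, -87.26826843]), 'joint_efforts': array([  3.94071892, -51.58601761,  -1.71448309, -26.27849042,
         0.53483739,  -0.49521966,   2.35948473]), 'eef_pos': array([ 0.48587609, -0.28892531,  0.26506336]), 'tcp_rot': array([159.43987494,   1.10812824,  -5.79385908]), 'ft_force': array([-0.33327573, -1.31040981, -0.15072583]), 'moment': array([ 0.29851204, -0.02705948,  0.09182056]), 'grip_force': 0.0, 'width': 1.0049466068468973}
rotvec tot [-0.14  -0.039  0.131] dist 0.1899 tool-frame total [ 0.1221 -0.1453  0.0046]
[-0.0349, -0.0097, 0.0328] [0.0305, -0.0363, 0.0012]
[-0.0349, -0.0097, 0.0328] [0.0293, -0.0373, -0.0004]
[-0.0349, -0.0097, 0.0328] [0.0281, -0.0382, -0.002]
[-0.0349, -0.0097, 0.0328] [0.0268, -0.039, -0.0036]
```

Call:
{"fn": "apply_moves", "kwargs": {"motion": [{"twist": [-0.035, -0.0095, 0.033], "offset": [0.0305, -0.0365, -0.002], "grip": 0}, {"twist": [-0.035, -0.0095, 0.033], "offset": [0.0295, -0.0375, -0.004], "grip": 0}, {"twist": [-0.035, -0.0095, 0.033], "offset": [0.028, -0.038, -0.002], "grip": 0}, {"twist": [-0.035, -0.0095, 0.033], "offset": [0.027, -0.039, -0.004], "grip": 0}, {"twist": [0, 0, 0], "offset": [0, 0, 0], "grip": 0}]}}

```text
time_s: 1.6
eef_pos: [0.6221, -0.1573, 0.2078]
tcp_rot: [151.6, 0.4, -12.9]
ft_force: [-0.2, 1.2, -0.5]
width: 0.998
grip_force: 0.0
```

```bash
python3 -c "
from look import *
s=get_state();print(s['q'],s['joint_velocities']); plan(seat+.155*zp,Rg,3)
z,d=snap('scene','b'); snap('top','b')
cv2.imwrite('pics/b_crop.png',np.hstack([cv2.resize(z[150:300,130:280],(400,400)),cv2.resize(np.load('b_top.npz')['p'][150:270,330:450],(400,400))])[:,:,::-1])"
```

```text
[   4.8827276    30.88156686  -14.42363537   88.69595312   34.68115989
   76.02056847 -124.17266786] [ 4.21524999 -5.21519003  2.86606954  3.36481612 -0.18419485 -0.21236092
  4.86758797]
rotvec tot [-0.004  0.001  0.013] dist 0.0364 tool-frame total [0.0001 0.009  0.0353]
[-0.0014, 0.0004, 0.0043] [0.0, 0.003, 0.0118]
[-0.0014, 0.0004, 0.0043] [0.0, 0.003, 0.0118]
[-0.0014, 0.0004, 0.0043] [0.0, 0.003, 0.0118]
```

View pics/b_crop.png

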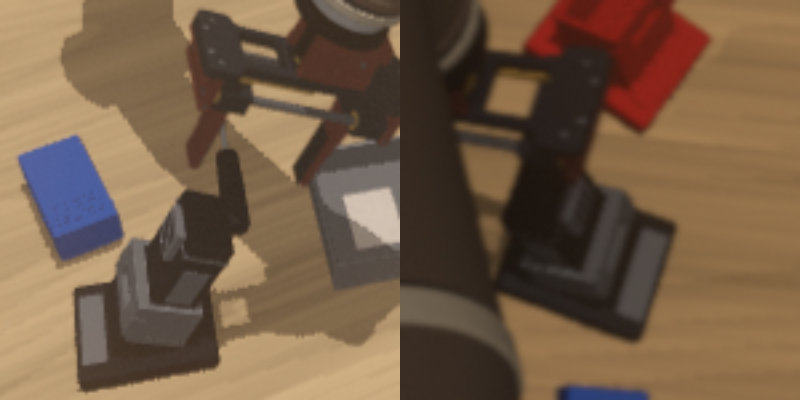

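The view shows the open fingers lined up with the pack's end. The left finger tip is at crop (195,160), the right one at (305,180), and the pack's end at (205,215). I correct sideways first, then descend along the lean.

Call:
{"fn": "apply_moves", "kwargs": {"motion": [{"twist": [-0.004, 0.001, 0.013], "offset": [0, 0.008, 0.015], "grip": 0}, {"twist": [0, 0, 0], "offset": [0, 0, 0.015], "grip": 0}, {"twist": [0, 0, 0], "offset": [0, 0, 0], "grip": 0}]}}

```text
time_s: 2.0
eef_pos: [0.6118, -0.1907, 0.1903]
tcp_rot: [151.1, -0.3, -14.4]
ft_force: [-0.5, 0.1, -0.8]
width: 1.001
grip_force: 0.0
```

```bash
python3 -c "
from look import *
s=get_state();print(s['ft_force']); print(((s['eef_pos']-seat)@Rp).round(4)); plan(seat+.079*zp-.001*xp,Rg,3)"
```

```text
[-0.53465525  0.07508429 -0.79604897]
[ 0.0134 -0.0024  0.1583]
rotvec tot [ 0.005  0.003 -0.015] dist 0.0806 tool-frame total [ 0.0024 -0.0148  0.0792]
[0.0015, 0.0009, -0.0051] [0.0008, -0.0049, 0.0264]
[0.0015, 0.0009, -0.0051] [0.0008, -0.0049, 0.0264]
[0.0015, 0.0009, -0.0051] [0.0008, -0.0048, 0.0264]
```

Call:
{"fn": "apply_moves", "kwargs": {"motion": [{"twist": [0.004, 0.003, -0.015], "offset": [0.002, -0.0145, 0], "grip": 0}, {"twist": [0, 0, 0], "offset": [0, 0, 0], "grip": 0}, {"twist": [0, 0, 0], "offset": [0, 0, 0], "grip": 0}, {"twist": [0, 0, 0], "offset": [0, 0, 0], "grip": 0}]}}

```text
time_s: 2.4
eef_pos: [0.6199, -0.1744, 0.1848]
tcp_rot: [151.4, -0.2, -13.2]
ft_force: [-0.3, 0.1, -0.1]
width: 0.999
grip_force: 0.0
```

```bash
python3 -c "
from look import *
s=get_state();print(s['joint_velocities'].round(2)); print(((s['eef_pos']-seat)@Rp).round(4)); plan(seat+.079*zp-.001*xp,Rg,1)"
```

```text
[ 0.1  -0.07  0.37  0.02 -0.1  -0.04 -0.1 ]
[-0.0048  0.0017  0.1619]
rotvec tot [-0.002 -0.005  0.003] dist 0.083 tool-frame total [-0.0021  0.0039  0.0829]
[-0.0017, -0.0053, 0.0035] [-0.0021, 0.0039, 0.0829]
```

Call:
{"fn": "apply_moves", "kwargs": {"motion": [{"twist": [-0.002, -0.005, 0.003], "offset": [-0.002, 0.004, 0], "grip": 0}, {"twist": [0, 0, 0], "offset": [0, 0, 0.02], "grip": 0}, {"twist": [0, 0, 0], "offset": [0, 0, 0.02], "grip": 0}, {"twist": [0, 0, 0], "offset": [0, 0, 0], "grip": 0}, {"twist": [0, 0, 0], "offset": [0, 0, 0], "grip": 0}]}}

```text
time_s: 2.9
eef_pos: [0.6123, -0.1965, 0.1517]
tcp_rot: [151.3, 0.0, -13.6]
ft_force: [-0.8, 0.3, 0.0]
width: 0.999
grip_force: 0.0
```

```bash
python3 -c "
from look import *
s=get_state();print(s['joint_velocities'].round(2)); print(((s['eef_pos']-seat)@Rp).round(4)); plan(seat+.079*zp-.001*xp,Rg,1)"
```

```text
[-0.52 -0.78 -0.73 -1.    0.06 -0.12 -0.02]
[-0.0003 -0.0006  0.1218]
rotvec tot [ 0.001  0.001 -0.   ] dist 0.0428 tool-frame total [ 0.0006 -0.0007  0.0428]
[0.0006, 0.0009, -0.0002] [0.0006, -0.0007, 0.0428]
```

Call:
{"fn": "apply_moves", "kwargs": {"motion": [{"twist": [0, 0, 0], "offset": [0, -0.0005, 0.015], "grip": 0}, {"twist": [0, 0, 0], "offset": [0, 0, 0.015], "grip": 0}, {"twist": [0, 0, 0], "offset": [0, 0, 0.0125], "grip": 0}, {"twist": [0, 0, 0], "offset": [0, 0, 0], "grip": 0}, {"twist": [0, 0, 0], "offset": [0, 0, 0], "grip": 0}]}}

```text
time_s: 3.4
eef_pos: [0.6074, -0.216, 0.1134]
tcp_rot: [151.3, 0.1, -13.6]
ft_force: [0.3, 0.3, 0.6]
width: 1.004
grip_force: 0.0
```

```bash
python3 -c "
from look import *
s=get_state();print(s['joint_velocities'].round(2)); print(((s['eef_pos']-seat)@Rp).round(4)); plan(seat+.079*zp-.001*xp,Rg,1)
z,d=snap('scene','c'); snap('top','c')
cv2.imwrite('pics/c_crop.png',np.hstack([cv2.resize(z[180:300,140:260],(400,400)),cv2.resize(np.load('c_top.npz')['p'][160:260,340:440],(400,400))])[:,:,::-1])"
```

```text
[-0.21 -0.76 -0.63 -0.72  0.04  0.23  0.03]
[-0.001  -0.0008  0.0784]
rotvec tot [0.001 0.001 0.   ] dist 0.001 tool-frame total [ 0.0008  0.     -0.0006]
[0.0006, 0.0014, 0.0002] [0.0008, 0.0, -0.0006]
```

View pics/c_crop.png

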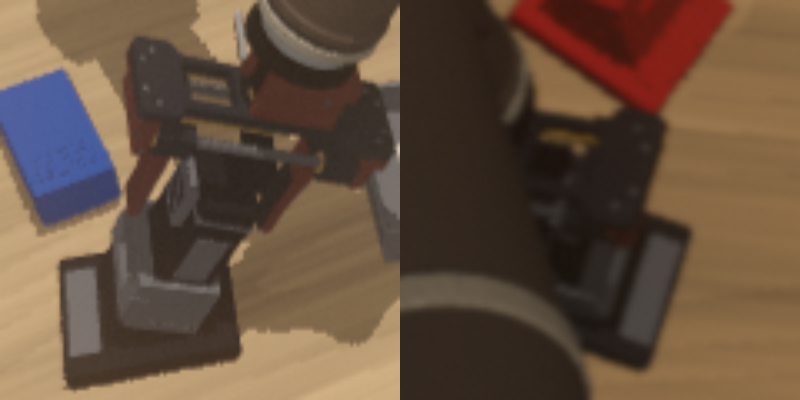

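The fingers straddle the pack: left tip at crop (135,200) over the button at (180,195), right tip at (268,225) behind it. Both are clear of the dock, so I close.

Call:
{"fn": "apply_moves", "kwargs": {"motion": [{"twist": [0, 0, 0], "offset": [0, 0, 0], "grip": 1}, {"twist": [0, 0, 0], "offset": [0, 0, 0], "grip": 1}, {"twist": [0, 0, 0], "offset": [0, 0, 0], "grip": 1}, {"twist": [0, 0, 0], "offset": [0, 0, 0], "grip": 1}, {"twist": [0, 0, 0], "offset": [0, 0, 0], "grip": 1}], "newtons": 35}}

```text
time_s: 4.0
eef_pos: [0.6077, -0.2158, 0.1139]
tcp_rot: [151.3, 0.0, -13.5]
ft_force: [0.6, -0.3, 0.7]
width: 0.585
grip_force: 0.0
```

Call:
{"fn": "apply_moves", "kwargs": {"motion": [{"twist": [0, 0, 0], "offset": [0, 0, 0], "grip": 1}, {"twist": [0, 0, 0], "offset": [0, 0, 0], "grip": 1}, {"twist": [0, 0, 0], "offset": [0, 0, 0], "grip": 1}]}}

```text
time_s: 4.3
eef_pos: [0.6077, -0.2156, 0.1138]
tcp_rot: [151.3, 0.0, -13.5]
ft_force: [0.0, 0.8, 0.9]
width: 0.452
grip_force: 35.0
```

The opening is 40 mm, so the button is fully in and the side load is low. Now I draw it out along the lean.

Call:
{"fn": "apply_moves", "kwargs": {"motion": [{"twist": [0, 0, 0], "offset": [0, 0, 0], "grip": 1}, {"twist": [0, 0, 0], "offset": [0, 0, -0.006], "grip": 1}, {"twist": [0, 0, 0], "offset": [0, 0, -0.008], "grip": 1}, {"twist": [0, 0, 0], "offset": [0, 0, 0], "grip": 1}]}}

```text
time_s: 4.7
eef_pos: [0.6098, -0.2082, 0.1268]
tcp_rot: [151.4, -0.0, -13.5]
ft_force: [0.7, 0.8, -5.1]
width: 0.46
grip_force: 35.0
```

Call:
{"fn": "apply_moves", "kwargs": {"motion": [{"twist": [0, 0, 0], "offset": [0, 0, -0.01], "grip": 1}, {"twist": [0, 0, 0], "offset": [0, 0, -0.01], "grip": 1}, {"twist": [0, 0, 0], "offset": [0, 0, -0.015], "grip": 1}, {"twist": [0, 0, 0], "offset": [0, 0, -0.015], "grip": 1}, {"twist": [0, 0, 0], "offset": [0, 0, -0.02], "grip": 1}]}}

```text
time_s: 5.2
eef_pos: [0.617, -0.176, 0.1886]
tcp_rot: [151.3, 0.0, -13.6]
ft_force: [0.6, 0.3, -5.4]
width: 0.456
grip_force: 35.0
```

Call:
{"fn": "apply_moves", "kwargs": {"motion": [{"twist": [0, 0, 0], "offset": [0, 0, -0.02], "grip": 1}, {"twist": [0, 0, 0], "offset": [0, 0, 0], "grip": 1}, {"twist": [0, 0, 0], "offset": [0, 0, 0], "grip": 1}, {"twist": [0, 0, 0], "offset": [0, 0, 0], "grip": 1}]}}

```text
time_s: 5.6
eef_pos: [0.6187, -0.1679, 0.2043]
tcp_rot: [151.3, 0.1, -13.6]
ft_force: [0.3, -0.1, -5.9]
width: 0.457
grip_force: 35.0
```

```bash
python3 -c "
from look import *
s=get_state();print(s['q'].round(1),s['joint_velocities'].round(1),s['width'],s['grip_force'],s['ft_force']); print(((s['eef_pos']-seat)@Rp).round(4))
Rt=np.c_[yp,xd,-zw]; plan(np.array([.5745,-.0155,.20]),Rt,8)
z,d=snap('scene','d')
cv2.imwrite('pics/d_crop.png',cv2.resize(z[140:300,130:290],(600,600))[:,:,::-1])"
```

```text
[   5.4   30.8  -14.    89.4   35.    75.3 -124.6] [ 0.2  0.5  0.2  0.2  0.1  0.1 -0. ] 0.4570126027417089 34.965871050953865 [ 0.34606989 -0.0983754  -5.85045314]
[-0.0008 -0.0011  0.182 ]
rotvec tot [ 0.501  0.002 -0.   ] dist 0.1587 tool-frame total [-0.0787 -0.1229 -0.0623]
[0.0627, 0.0002, -0.0] [-0.0098, -0.0154, -0.0078]
[0.0627, 0.0002, -0.0] [-0.0098, -0.0158, -0.0068]
[0.0627, 0.0002, -0.0] [-0.0098, -0.0162, -0.0058]
[0.0627, 0.0002, -0.0] [-0.0098, -0.0166, -0.0048]
[0.0627, 0.0002, -0.0] [-0.0098, -0.0168, -0.0037]
[0.0627, 0.0002, -0.0] [-0.0098, -0.017, -0.0027]
[0.0627, 0.0002, -0.0] [-0.0098, -0.0172, -0.0016]
[0.0627, 0.0002, -0.0] [-0.0098, -0.0172, -0.0005]
```

View pics/d_crop.png

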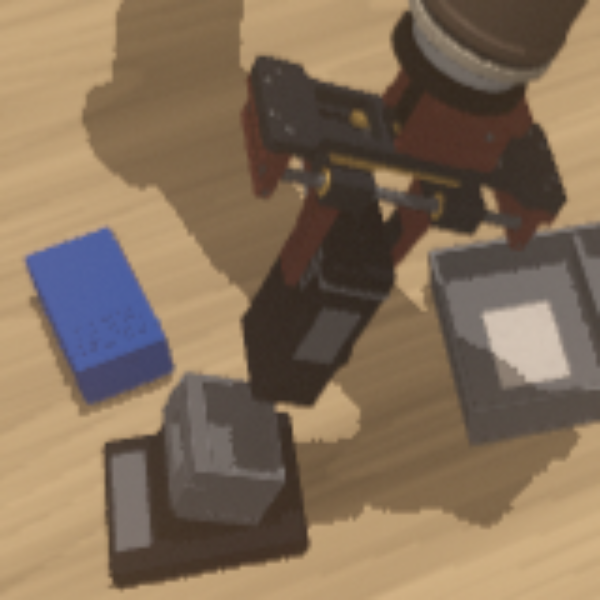

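The pack is out of the socket, held between the fingers with its foot at crop (280,390), and the dock is empty at (225,450). Now I turn it upright while carrying it to the tray.

Call:
{"fn": "apply_moves", "kwargs": {"motion": [{"twist": [0.0625, 0, 0], "offset": [-0.01, -0.0155, -0.008], "grip": 1}, {"twist": [0.0625, 0, 0], "offset": [-0.01, -0.016, -0.007], "grip": 1}, {"twist": [0.0625, 0, 0], "offset": [-0.01, -0.016, -0.006], "grip": 1}, {"twist": [0.0625, 0, 0], "offset": [-0.01, -0.0165, -0.005], "grip": 1}, {"twist": [0.0625, 0, 0], "offset": [-0.01, -0.017, -0.004], "grip": 1}]}}

```text
time_s: 6.15
eef_pos: [0.5902, -0.0715, 0.2026]
tcp_rot: [169.3, 0.1, -13.6]
ft_force: [-0.6, -1.3, -5.5]
width: 0.457
grip_force: 35.0
```

Call:
{"fn": "apply_moves", "kwargs": {"motion": [{"twist": [0.0625, 0, 0], "offset": [-0.0095, -0.017, -0.0025], "grip": 1}, {"twist": [0.0625, 0, 0], "offset": [-0.0095, -0.017, -0.0015], "grip": 1}, {"twist": [0.0625, 0, 0], "offset": [-0.0095, -0.017, -0.0005], "grip": 1}, {"twist": [0, 0, 0], "offset": [0, 0, 0], "grip": 1}, {"twist": [0, 0, 0], "offset": [0, 0, 0], "grip": 1}]}}

```text
time_s: 6.65
eef_pos: [0.575, -0.0166, 0.2009]
tcp_rot: [179.8, 0.1, -13.6]
ft_force: [-0.2, 0.1, -6.2]
width: 0.453
grip_force: 35.0
```

Call:
{"fn": "apply_moves", "kwargs": {"motion": [{"twist": [0, 0, 0], "offset": [0, 0, 0], "grip": 1}, {"twist": [0, 0, 0], "offset": [0, 0, 0], "grip": 1}]}}

```text
time_s: 6.85
eef_pos: [0.5756, -0.0153, 0.201]
tcp_rot: [179.9, 0.0, -13.6]
ft_force: [0.1, -0.7, -5.4]
width: 0.453
grip_force: 35.0
```

```bash
python3 -c "
from look import *
s=get_state();print(s['q'].round(1),s['joint_velocities'].round(1),s['width'],s['grip_force'],s['ft_force'],s['eef_pos'],s['tcp_rot'])
Rt=np.c_[yp,xd,-zw]; plan(np.array([.5745,-.0155,.12]),Rt,1)
z,d=snap('scene','e'); t,dt=snap('top','e')
cv2.imwrite('pics/e_crop.png',cv2.resize(z[110:270,200:360],(600,600))[:,:,::-1])
# pack lean: fit narrow front face points below the fingers
P=cloud('scene',d).reshape(-1,3); L=(P-s['eef_pos'])@Rt
m=(abs(L[:,0])<.045)&(abs(L[:,1])<.035)&(L[:,2]>.0)&(L[:,2]<.085); l=L[m]
print(m.sum(),'foot depth',np.percentile(l[:,2],[50,95,99,100]).round(4))
f=l[(l[:,0]>.025)&(abs(l[:,1])<.017)&(l[:,2]<.07)]
print('y-face',len(f),np.polyfit(f[:,2],f[:,0],1),'xrange by depth')
for lo in np.arange(.01,.075,.01):
    g=l[(l[:,2]>lo)&(l[:,2]<lo+.01)&(l[:,0]>.02)]
    if len(g)>5: print(lo.round(3),len(g),np.percentile(g[:,1],[4,96]).round(4))
"
```

```text
[  15.6   22.   -24.7   98.7   10.4   61.6 -116.1] [-0.1 -0.1 -0.2  0.1 -0.4 -0.2  0. ] 0.4531645213368434 34.97736074030399 [ 0.12537047 -0.6854353  -5.42965494] [ 0.57556466 -0.01534179  0.20103435] [ 1.79905158e+02  4.63255018e-02 -1.35614066e+01]
rotvec tot [ 0.002  0.001 -0.   ] dist 0.081 tool-frame total [-0.0009  0.0003  0.081 ]
[0.0017, 0.0008, -0.0002] [-0.0009, 0.0003, 0.081]
434 foot depth [0.0381 0.0724 0.0759 0.078 ]
y-face 268 [-0.01507867  0.03674849] xrange by depth
0.01 56 [-0.0181  0.0194]
0.02 46 [-0.0173  0.0193]
0.03 50 [-0.0195  0.0194]
0.04 49 [-0.0171  0.0194]
0.05 46 [-0.017   0.0193]
0.06 44 [-0.0158  0.0195]
0.07 29 [-0.0177  0.0195]
```

View pics/e_crop.png

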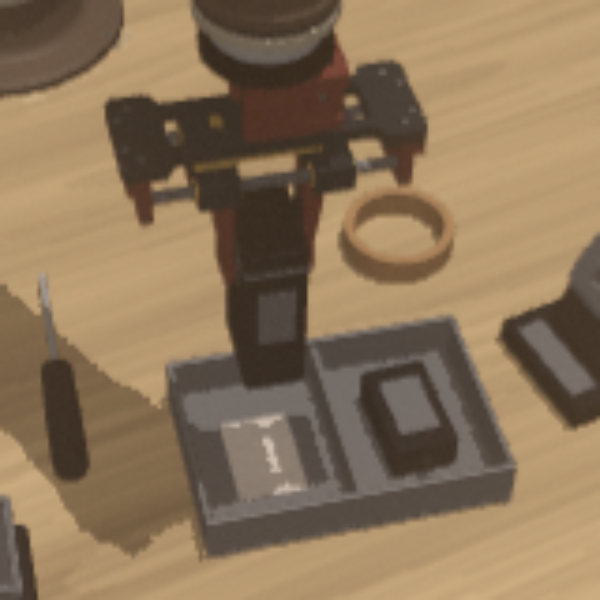

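The pack hangs upright over the compartment (pack foot at crop (275,380), card at (265,455)), with a lean error of about 0.015 rad. I lower it to just above the floor, then go in small steps.

Call:
{"fn": "apply_moves", "kwargs": {"motion": [{"twist": [0.002, 0, 0], "offset": [-0.001, 0, 0.025], "grip": 1}, {"twist": [0, 0, 0], "offset": [0, 0, 0.03], "grip": 1}, {"twist": [0, 0, 0], "offset": [0, 0, 0.03], "grip": 1}, {"twist": [0, 0, 0], "offset": [0, 0, 0.015], "grip": 1}, {"twist": [0, 0, 0], "offset": [0, 0, 0.008], "grip": 1}]}}

```text
time_s: 7.45
eef_pos: [0.5738, -0.0145, 0.092]
tcp_rot: [-179.9, 0.1, -13.5]
ft_force: [-0.2, -0.3, -5.3]
width: 0.449
grip_force: 35.0
```

Call:
{"fn": "apply_moves", "kwargs": {"motion": [{"twist": [0, 0, 0], "offset": [0, 0, 0.003], "grip": 1}, {"twist": [0, 0, 0], "offset": [0, 0, 0], "grip": 1}, {"twist": [0, 0, 0], "offset": [0, 0, 0], "grip": 1}, {"twist": [0, 0, 0], "offset": [0, 0, 0], "grip": 1}]}}

```text
time_s: 7.85
eef_pos: [0.5751, -0.0145, 0.0914]
tcp_rot: [-179.9, -0.1, -13.6]
ft_force: [-0.5, 0.3, -7.1]
width: 0.457
grip_force: 35.0
```

Call:
{"fn": "apply_moves", "kwargs": {"motion": [{"twist": [0, 0, 0], "offset": [0, 0, 0.002], "grip": 1}, {"twist": [0, 0, 0], "offset": [0, 0, 0.002], "grip": 1}, {"twist": [0, 0, 0], "offset": [0, 0, 0.001], "grip": 1}, {"twist": [0, 0, 0], "offset": [0, 0, 0], "grip": 1}, {"twist": [0, 0, 0], "offset": [0, 0, 0], "grip": 1}]}}

```text
time_s: 8.35
eef_pos: [0.5744, -0.0145, 0.0852]
tcp_rot: [-179.9, 0.0, -13.6]
ft_force: [0.6, 0.4, -5.4]
width: 0.454
grip_force: 35.0
```

Call:
{"fn": "apply_moves", "kwargs": {"motion": [{"twist": [0, 0, 0], "offset": [0, 0, 0.001], "grip": 1}, {"twist": [0, 0, 0], "offset": [0, 0, 0], "grip": 1}, {"twist": [0, 0, 0], "offset": [0, 0, 0], "grip": 1}]}}

```text
time_s: 8.65
eef_pos: [0.5744, -0.0145, 0.0843]
tcp_rot: [-179.9, 0.0, -13.6]
ft_force: [0.1, 0.2, -6.2]
width: 0.453
grip_force: 35.0
```

Call:
{"fn": "apply_moves", "kwargs": {"motion": [{"twist": [0, 0, 0], "offset": [0, 0, 0.001], "grip": 1}, {"twist": [0, 0, 0], "offset": [0, 0, 0], "grip": 1}, {"twist": [0, 0, 0], "offset": [0, 0, 0], "grip": 1}]}}

```text
time_s: 8.95
eef_pos: [0.5745, -0.0144, 0.0835]
tcp_rot: [-179.9, 0.0, -13.6]
ft_force: [-1.1, 0.1, -2.9]
width: 0.452
grip_force: 35.0
```

Call:
{"fn": "apply_moves", "kwargs": {"motion": [{"twist": [0, 0, 0], "offset": [0, 0, 0.001], "grip": 1}, {"twist": [0, 0, 0], "offset": [0, 0, 0], "grip": 1}, {"twist": [0, 0, 0], "offset": [0, 0, 0], "grip": 1}]}}

```text
time_s: 9.25
eef_pos: [0.5745, -0.0144, 0.0835]
tcp_rot: [-179.9, -0.0, -13.6]
ft_force: [-4.1, -0.0, 6.8]
width: 0.458
grip_force: 35.0
```

Contact: the wrist force went from -6 to +7 N, so the pack stands on the floor while held. I ease off slightly, release and withdraw.

Call:
{"fn": "apply_moves", "kwargs": {"motion": [{"twist": [0, 0, 0], "offset": [0, 0, -0.0005], "grip": 1}, {"twist": [0, 0, 0], "offset": [0, 0, 0], "grip": 1}, {"twist": [0, 0, 0], "offset": [0, 0, 0], "grip": 0.5}, {"twist": [0, 0, 0], "offset": [0, 0, 0], "grip": 0.2}, {"twist": [0, 0, 0], "offset": [0, 0, 0], "grip": 0}]}}

```text
time_s: 9.75
eef_pos: [0.5748, -0.0146, 0.0828]
tcp_rot: [-179.9, -0.0, -13.6]
ft_force: [0.4, -0.5, 0.7]
width: 0.645
grip_force: 0.0
```

Call:
{"fn": "apply_moves", "kwargs": {"motion": [{"twist": [0, 0, 0], "offset": [0, 0, 0], "grip": 0}, {"twist": [0, 0, 0], "offset": [0, 0, 0], "grip": 0}, {"twist": [0, 0, 0], "offset": [0, 0, 0], "grip": 0}, {"twist": [0, 0, 0], "offset": [0, 0, 0], "grip": 0}]}}

```text
time_s: 10.15
eef_pos: [0.5745, -0.0143, 0.0828]
tcp_rot: [-179.9, 0.0, -13.5]
ft_force: [-0.3, 0.5, -0.5]
width: 0.988
grip_force: 0.0
```

Call:
{"fn": "apply_moves", "kwargs": {"motion": [{"twist": [0, 0, 0], "offset": [0, 0, -0.02], "grip": 0}, {"twist": [0, 0, 0], "offset": [0, 0, -0.025], "grip": 0}, {"twist": [0, 0, 0], "offset": [0, 0, -0.035], "grip": 0}, {"twist": [0, 0, 0], "offset": [0, 0, -0.04], "grip": 0}, {"twist": [0, 0, 0], "offset": [0, 0, -0.03], "grip": 0}]}}

```text
time_s: 10.65
eef_pos: [0.5748, -0.0144, 0.2353]
tcp_rot: [-179.9, -0.1, -13.5]
ft_force: [-0.6, -0.7, 0.1]
width: 1.005
grip_force: 0.0
```

Call:
{"fn": "apply_moves", "kwargs": {"motion": [{"twist": [0, 0, 0], "offset": [0, 0, 0], "grip": 0}, {"twist": [0, 0, 0], "offset": [0, 0, 0], "grip": 0}, {"twist": [0, 0, 0], "offset": [0, 0, 0], "grip": 0}, {"twist": [0, 0, 0], "offset": [0, 0, 0], "grip": 0}]}}

```text
time_s: 11.05
eef_pos: [0.5736, -0.0148, 0.2313]
tcp_rot: [-179.9, 0.2, -13.5]
ft_force: [-0.6, 0.8, 0.4]
width: 1.001
grip_force: 0.0
```

```bash
python3 -c "
from look import *
s=get_state();print(s['eef_pos'],s['ft_force'])
z,d=snap('scene','f'); P=cloud('scene',d).reshape(-1,3)
L=(P-np.array([.5745,-.0155,.005]))@np.c_[xd,yp,zw]
m=(abs(L[:,0])<.05)&(abs(L[:,1])<.06)&(L[:,2]>.105)&(L[:,2]<.135); print('top',m.sum(),np.median(L[m],0).round(4),np.percentile(L[m],[5,95],axis=0).round(4))
cv2.imwrite('pics/f_crop.png',cv2.resize(z[100:290,190:400],(660,597))[:,:,::-1])"
```

```text
[ 0.57363976 -0.01477107  0.23133113] [-0.57661202  0.79223097  0.44820026]
top 424 [0.0024 0.0119 0.1214] [[-0.0186 -0.0222  0.1082]
 [ 0.0233  0.0362  0.1243]]
```

View pics/f_crop.png

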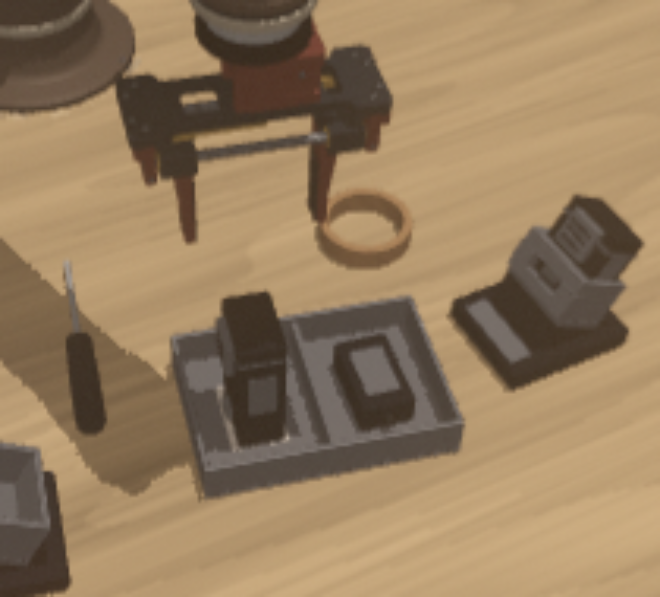

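The pack stands upright on the card at crop (255,370), and the gripper is clear above it. The short pack is still in its dock at (575,260), and the adapter is in place at (372,378).

```bash
python3 -c "
from workcell import *
print(finish_job())"
```

```text
the job is handed in; nothing more can be done
None
```

The tall pack was drawn from its dock with the button held in and now stands upright, released, in the tray's free compartment; the other objects were left alone and the job is handed in (no verdict was returned).

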